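# Set the prop leg of the cookbook stand

### The job

The cookbook stand lies face down with its prop leg sprung out. Pull the red travel clip off the leg's rod and drop it into the orange bowl, then push the leg in by its raised blue cam lever until the leg's mouth is on the yellow band, and hold it there while you swing the lever right down flat to lock it. Finish still gripping the lever's bar, holding the leg at its mark, and leave the mug, remote control, cream pot and notebook alone.

Things in the scene. Friction and masses are not known exactly. Their poses are not given: they have to be found in the camera images.
- stand: Wooden cookbook stand lying face down on four rubber feet, board 160 (x) by 280 (y) by 12 mm, board top 18 mm above the desk; it stays put. Origin on the desk under the board's centre, z up; its +x faces the robot. Its prop leg lies along the stand's y axis over the board's middle line (x = 0), axis 42 mm above the desk. The folded book ledge and other fittings on the board are lower than 32 mm.
- leg: Sliding part of the leg: black lock collar 30 wide, 62 long, 34 mm high, then a 21 mm square tube and rubber foot, 200 mm in all. Origin at the collar's open end (the mouth) on the rod's axis; axes as the stand's; it runs from there to -y. Slides along y, mouth from 0 (fully out) to +108 mm. A spring pushes it out (-y), 3 N when out, 6 N when 100 mm in; it springs out if let go unlocked.
- mouth (a point): Centre of the leg's mouth (same point as the leg's origin).
- mark (a point): Centre of the yellow band, 4 mm wide, round the rod on its axis; axes parallel to the stand's. It marks where the mouth must stand. The band lies between y = +70 and +102 mm on the stand.
- lever (a joint): Angle of the blue L-shaped cam lever: 0 = fully open (15 degrees off upright, leaning to the stand's +x), 1.309 = fully closed, level and pointing to the stand's +x. Stays where left (0.05 N m). It swings about a pin parallel to the leg, so swinging and sliding do not mix. In the last 0.5 rad the cam bears on the rod and locks the leg.
- lever_pin (a point): Middle of the lever's pin, carried by the leg: 39 mm behind the mouth (to -y) and 66 mm above the desk.
- clip: Red plastic travel clip, loose, 30 g, astride the rod between mouth and end block: saddle 25 wide, 50 long (y), 19 mm high, open below, with an upright pull tab, 10 thick (x), 30 mm long (y), up to 45 mm above the origin. Origin: middle of the saddle where it rests on the rod; axes as the stand's at the start. It keeps the leg from being pushed in to the band; lifts off.
- clip_tab (a point): Point in the middle of the clip's pull tab, 34 mm above the clip's origin, where it is gripped. Wall cabinets hang 0.49 m above the desk behind the stand, so lift no higher than needed: 60 mm clears the end block and the bowl, but not the raised lever.
- bowl: Orange plastic bowl for scraps, loose, 142 mm across the rim, 53 mm high, origin at the centre of its underside.
- mug: Black mug with an orange inside, 86 mm wide, 90 mm high, handle beside it; origin at the centre of its underside. Bystander.
- remote: Black remote control, 163 x 49 x 19 mm, long side along its x; origin under its centre. Bystander.
- cream: Round cream pot, 69 mm across, 41 mm high; origin under its centre. Bystander.
- notebook: Tan spiral notebook 160 x 114 x 13 mm; origin under its centre. Bystander.
- rod_end (a point): Where the leg's fixed inner rod (aluminium, 14 mm square) leaves its black end block, at the stand's x = 0, y = +115 mm, on the rod's axis. From here the rod runs toward the stand's -y into the sliding leg. End block and its fittings are 40 mm wide, top 56 mm above the desk.
- grip_bar: Round grip bar of the lever, turning with it, 13 mm thick, 70 mm long, parallel to the leg, 60 mm from the pin. An 18 mm wide web, in line with lever_pin, joins bar and pin; origin (grip point) on the bar's axis 34 mm beside it, toward the foot (-y). It can be pinched across from above and turns between the fingers as the lever swings; 25 to 40 N of grip holds the leg against its spring.

How it is judged:
By the outcome, as a careful person would: the job done as asked, in the order asked, and still so for the second after the job is handed in, while the arm keeps its last pose, push and grip.
It also fails if it takes over 54 s, if anything falls off the work surface, if the arm or the gripper's body presses on something with over 40 N, if the wrist force passes 120 N, or if a joint passes its speed limit or range.

### The arm

A 6-joint arm with a two-finger parallel gripper is mounted at the origin on a cart in front of the work surface, level with it; the furniture and walls round the work are solid. World frame = base frame: x ahead of the robot, y to its left, z up, the work surface at z = 0. Lengths are in m, angles in rad, forces in N, time in s.
With the tool pointing down it reaches from about 0.275 to 0.85 m from the base axis. Payload 5.2 kg.
Tool frame: the origin (TCP) lies at the very end of the fingers, on their centre line; the grasp point (between the pads) lies 19 mm behind it; z points along the fingers, y is the line along which they close (so a half turn about z gives the same grasp; the last joint's range is limited). The gripper opens to 85 mm and grips with 20 to 120 N. Pads are 22 mm wide; open, the fingers measure 114 mm over their backs; the gripper's body (76 mm by 85 mm) begins 54 mm behind the grasp point. The pads swing forward as they close: fully open they stand 13 mm farther back than shut.
Start: joints at [-1.405, 0.259, 1.535, -0, 1.348, -0.203], TCP at [0.198, -0.513, 0.196] pointing down, gripper open.
Joint ranges: [-3.14, 3.14], [-0.91, 2.08], [0.19, 2.58], [-1.22, 4.36], [0.22, 2.71], [-3.12, 3.12]. Speed limits (rad/s): [2.57, 2.57, 3.14, 3.14, 3.14, 3.14].

### API

Orientations are given as a unit quaternion [w, x, y, z].
In Python, from station import * gives the robot as it stands. The module is installed in compiled form; this text tells all that it offers.
- The arm moves only by the shell command python3 -m creep 'ROWS' [FORCE]. ROWS is a JSON object of lists of equal length, an entry for each row: "claw": the finger opening in cm, from 0 to 8.54; "offset": the shift along the tool's x, y, z in cm, a list of three; "twist": the turn about the tool's z in degrees. In form: {"claw": [claw, ...], "offset": [[dx, dy, dz], ...], "twist": [twist, ...]}. A call has 1 to 12 rows; each row is the pose to reach, as a shift and turn from the pose commanded when the call began, along the tool's axes at that moment; what a row does not reach only later rows make up. A row lasts 1/8 s, in which the tool goes at most 62.5 mm and 10.7 degrees, less where a joint would pass 70% of its speed; a pose out of reach is approached as far as the arm can. A call with a gripper value outside its range is refused whole. The fingers move at their own pace and stop on an object; FORCE is the grip in N (left out, the last holds). Time passes only in rows, so rows that repeat a pose let the fingers close. It gives the time, the measured TCP pose, the force, the opening and the grip force at its end, in the units of the state.
- get_state(): the state, without advancing time (a new reading comes with each control period).
- grab_frame(name): name is "scene" or "top" or "wrist"; returns a dict with "img" (384x512x3 uint8, red, green, blue), "range_z" (384x512 float32, m along the optical axis (not along the pixel's ray), 0 where there is no reading), "intrinsics" (3x3 intrinsics, pixels), "rvec" (rotation vector, rad) and "tvec" (3), from world to camera coordinates, as OpenCV has them; the wrist camera has in their place "hand_eye" (4x4, takes a point from camera to tool coordinates, whose origin is the TCP and whose axes are the flange's). Camera axes: x right, y down, z forward; pixel columns grow to the right and rows downward; lengths in m; the calibration is good to about 2 mm. A picture is of the moment at which its call begins: read the wrist's pose just before it.
- sign_off(): hands the job in; it is judged then, once.
The state is a dict: "clock": time; "joints": joint angles; "qd": joint speeds; "tau": joint torques, N m; "ee_pos": TCP position; "tcp_rot": TCP orientation; "ft_force": force on the tool from outside, world axes, zero at the start; "ft_torque": the same for the moment, N m; "width": finger opening in m; "grip_force": force on a finger pad.
Only numpy, scipy, OpenCV 4.12 (cv2) and the standard library are available. Lean on these libraries where they do the work, as an engineer would, in place of code of your own. Each camera call takes 0.05 s, during which the arm holds its last target. There are 200 camera calls.

## Working session

There is one attempt and no reset: what is moved stays moved. The work goes in short steps, Python scripts to look and compute and a shell command to move; the robot and the scene stay as the last step left them, time stands still between calls to the robot, and variables do not carry over. Pictures are saved under pics/ and viewed, at most 10 in all, crops included, and the job is handed in when it is done.

```bash
mkdir -p pics
cat > h.py <<'E'
from station import *
import numpy as np, cv2
def frame(name):
    s=get_state(); f=grab_frame(name)
    if 'rvec' in f:
        R=cv2.Rodrigues(np.array(f['rvec'],float))[0]; t=np.array(f['tvec'],float).ravel()
        Rw=R.T; c=-R.T@t
    else:
        w,x,y,z=s['tcp_rot']
        from scipy.spatial.transform import Rotation as Ro
        Rt=Ro.from_quat([x,y,z,w]).as_matrix(); H=np.array(f['hand_eye'])
        Rw=Rt@H[:3,:3]; c=Rt@H[:3,3]+np.array(s['ee_pos'])
    K=np.array(f['intrinsics']); Z=f['range_z']
    v,u=np.mgrid[:Z.shape[0],:Z.shape[1]]
    d=np.stack([(u-K[0,2])/K[0,0],(v-K[1,2])/K[1,1],np.ones(Z.shape)],-1)@Rw.T
    P=c+d*Z[...,None]; P[Z==0]=np.nan
    return f['img'],P,d,c
def save(n,img,s=1):
    cv2.imwrite('pics/'+n,cv2.resize(img[...,::-1],None,fx=s,fy=s))
E
python3 - <<'E'
from h import *
print(get_state())
a=frame('scene');b=frame('top')
save('scene.png',a[0],1.5);save('top.png',b[0],1.5)
np.savez('f.npz',si=a[0],sP=a[1],sd=a[2],sc=a[3],ti=b[0],tP=b[1],td=b[2],tc=b[3])
E
```

```text
{'clock': 0.0, 'joints': array([-1.40478949e+00,  2.59350848e-01,  1.53611496e+00,  7.68147543e-06,
        1.34799034e+00, -2.02799064e-01]), 'qd': array([-0.00078549,  0.00179243,  0.00061926, -0.00082656, -0.00075678,
        0.00157996]), 'tau': array([-7.37106639e-04, -4.46025932e+01, -2.90569854e+01, -2.04330622e-04,
        1.16118713e-02, -5.31018131e-06]), 'ee_pos': array([ 0.1981993 , -0.51239928,  0.19475774]), 'tcp_rot': array([-9.31520363e-04,  9.83045630e-01,  1.83358724e-01,  2.08839263e-05]), 'ft_force': array([-0.16682355,  0.5416895 ,  0.38088407]), 'ft_torque': array([-0.0083531 , -0.03114078, -0.01624497]), 'grip_force': 0.0, 'width': 0.0854182030804843}
```

View pics/scene.png

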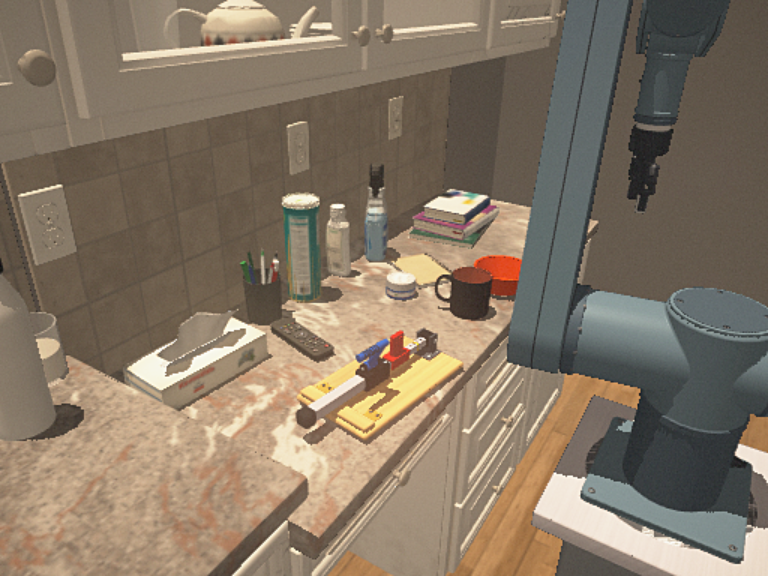

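View pics/top.png

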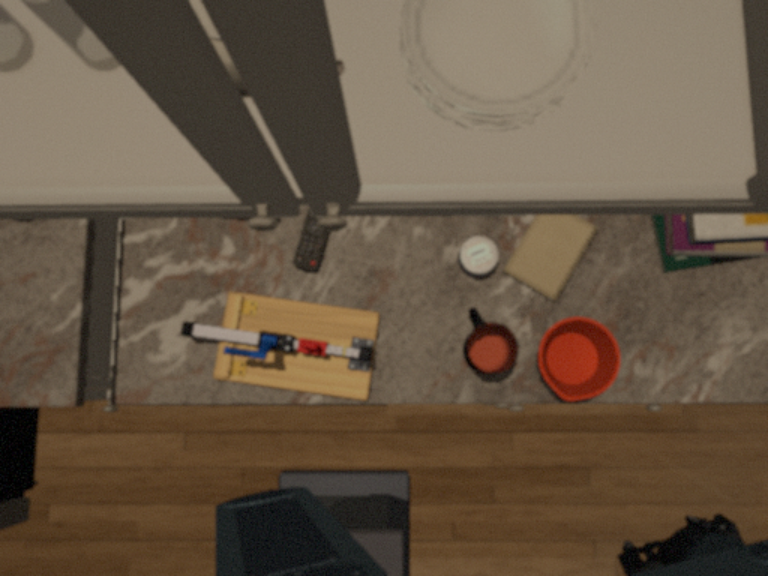

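The scene view shows the stand at about (385,385), with the foot to the left, the red clip on the rod at (398,345) and the blue lever at (372,352). The top view (768 px wide) has the stand at (297,345), clip tab (312,348), lever bar (243,351), bowl (578,360), mug (490,350), end block (362,352).

Run:
```python
from h import *
F=np.load('f.npz')
def blobs(k,name,m,n=30):
    N,L,S,C=cv2.connectedComponentsWithStats(m.astype(np.uint8))
    P=F[k+'P']
    for i in range(1,N):
        if S[i,4]<n: continue
        q=P[L==i]; q=q[np.isfinite(q[:,0])]
        if len(q)==0: continue
        print(k,name,S[i,4],'c',C[i].round(1),'med',np.median(q,0).round(4),'lo',np.percentile(q,3,0).round(3),'hi',np.percentile(q,97,0).round(3))
for k in 'st':
    hsv=cv2.cvtColor(F[k+'i'],cv2.COLOR_RGB2HSV).astype(int); h,s,v=[hsv[...,i] for i in range(3)]
    blobs(k,'red',((h<6)|(h>174))&(s>170)&(v>80),40)
    blobs(k,'blue',(h>105)&(h<128)&(s>150)&(v>60),20)
    P=F[k+'P'];reg=(P[...,2]>.008)&(P[...,2]<.1)&(P[...,0]>.2)&(P[...,0]<.8)&(abs(P[...,1])<.7)
    blobs(k,'wood',(h>12)&(h<28)&(s>100)&(v>120)&reg,40)
    blobs(k,'obj',reg,100)
# board outline from top view: rays to z=.018
hsv=cv2.cvtColor(F['ti'],cv2.COLOR_RGB2HSV).astype(int);h,s,v=[hsv[...,i] for i in range(3)]
m=((h>12)&(h<28)&(s>90)&(v>110)).astype(np.uint8); m[:190]=0;m[270:]=0;m[:,:135]=0;m[:,260:]=0
ys,xs=np.nonzero(m); p=F['tc']+F['td'][ys,xs]*((.018-F['tc'][2])/F['td'][ys,xs,2])[:,None]
r=cv2.minAreaRect(p[:,:2].astype(np.float32)*1000); print(r)
print(F['tc'],F['sc'])
save('tz.png',cv2.resize(F['ti'][190:275,115:260],None,fx=5,fy=5,interpolation=cv2.INTER_CUBIC))
```

```text
s red 95 c [336.1 190.8] med [ 0.4267 -0.4163  0.025 ] lo [ 0.402 -0.51   0.003] hi [ 0.451 -0.4    0.05 ]
s red 47 c [262.6 236.9] med [0.468  0.0121 0.0534] lo [ 0.458 -0.025  0.051] hi [0.485 0.021 0.056]
s wood 1939 c [262.5 262.6] med [0.4318 0.0641 0.0179] lo [ 0.389 -0.083  0.012] hi [0.486 0.172 0.027]
s wood 398 c [218.9 255. ] med [0.5464 0.0968 0.0186] lo [0.529 0.022 0.014] hi [0.567 0.158 0.028]
s obj 898 c [295.9 149.8] med [ 0.7033 -0.6506  0.0442] lo [ 0.62  -0.694  0.01 ] hi [ 0.789 -0.614  0.084]
s obj 289 c [251.1 160.6] med [ 0.7771 -0.4167  0.0567] lo [ 0.763 -0.451  0.012] hi [ 0.798 -0.404  0.098]
s obj 132 c [230.1 170.6] med [ 0.7948 -0.3015  0.052 ] lo [ 0.787 -0.318  0.01 ] hi [ 0.799 -0.292  0.096]
s obj 2145 c [304.6 186.9] med [ 0.488  -0.3451  0.0365] lo [ 0.421 -0.521  0.009] hi [ 0.699 -0.266  0.086]
s obj 349 c [206.5 185.5] med [ 0.7832 -0.1507  0.0554] lo [ 0.777 -0.183  0.011] hi [ 0.798 -0.133  0.097]
s obj 883 c [192.6 214.5] med [ 0.7401 -0.0114  0.018 ] lo [ 0.618 -0.051  0.01 ] hi [0.797 0.033 0.094]
s obj 2876 c [134.4 239.4] med [0.7462 0.1
[... 1426 characters left out ...]

t obj 982 c [ 63.  202.3] med [0.5492 0.3901 0.0329] lo [0.41 0.37 0.01] hi [0.697 0.392 0.099]
t obj 562 c [318.8 170.2] med [ 0.6329 -0.2975  0.0429] lo [ 0.603 -0.327  0.021] hi [ 0.664 -0.268  0.048]
t obj 6197 c [196.7 229.4] med [0.4795 0.0268 0.0207] lo [ 0.398 -0.104  0.015] hi [0.557 0.173 0.063]
t obj 972 c [326.6 229.6] med [ 0.475  -0.3159  0.0219] lo [ 0.43  -0.352  0.008] hi [ 0.526 -0.271  0.092]
t obj 1432 c [389.2 238. ] med [ 0.4533 -0.4873  0.0419] lo [ 0.388 -0.529  0.009] hi [ 0.516 -0.402  0.058]
((474.6927185058594, 30.008949279785156), (284.58929443359375, 174.29776000976562), 80.24620819091797)
[ 0.40282074 -0.15926382  1.20509079] [0.02006121 0.78604455 0.64727852]
```

View pics/tz.png

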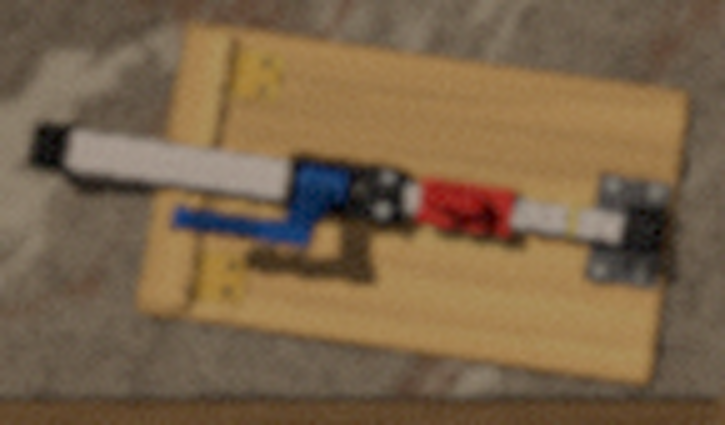

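The zoomed crop shows the leg axis running from the foot (48,145) to the end block (645,225), the red clip at (465,205), a yellow band at (573,218), and the raised lever bar from (180,217) to (305,235). I'll move above the clip and look with the wrist camera.

```bash
python3 -m creep '{"claw":[8.5,8.5,8.5,8.5,8.5,8.5,8.5,8.5,8.5,8.5,8.5,8.5],"offset":[[43.7,-37.5,-4],[43.7,-37.5,-4],[43.7,-37.5,-4],[43.7,-37.5,-4],[43.7,-37.5,-4],[43.7,-37.5,-4],[43.7,-37.5,-4],[43.7,-37.5,-4],[43.7,-37.5,-4],[43.7,-37.5,-4],[43.7,-37.5,-4],[43.7,-37.5,-4]],"twist":[-6,-12,-18,-24,-30,-36,-42,-48,-54,-61,-61,-61]}'
python3 - <<'E'
from h import *
w=frame('wrist'); save('w1.png',w[0],1.5); np.savez('w.npz',i=w[0],P=w[1],d=w[2],c=w[3])
print(w[3])
F=np.load('f.npz')
def t(px,z):
    u,v=px[0]/5+115-.4,px[1]/5+190-.4
    d=F['td'][int(round(v)),int(round(u))]; 
    return (F['tc']+d*(z-F['tc'][2])/d[2]).round(4)
for n,px,z in [('tubeL',(80,155),.0525),('tubeR',(280,180),.0525),('rod1',(410,198),.049),('band',(573,218),.049),('rodend',(625,225),.049),
  ('A',(190,22),.018),('B',(687,92),.018),('C',(138,310),.018),('D',(650,382),.018),('barL',(180,217),.13),('barR',(305,235),.13)]: print(n,t(px,z))
E
```

```text
clock: 1.6
ee_pos: [0.4702, -0.0063, 0.2353]
tcp_rot: [-0.0, 0.755, 0.656, -0.0]
ft_force: [0.0, -0.1, -0.0]
width: 0.0853
grip_force: 0.0
[0.48040641 0.06706661 0.41223214]
tubeL [0.4982 0.1984 0.0525]
tubeR [0.4847 0.0927 0.0525]
rod1 [0.4768 0.0249 0.049 ]
band [ 0.4661 -0.0591  0.049 ]
rodend [ 0.4608 -0.0878  0.049 ]
A [0.5745 0.1518 0.018 ]
B [ 0.5349 -0.1181  0.018 ]
C [0.4178 0.1763 0.018 ]
D [ 0.3804 -0.0995  0.018 ]
barL [0.4623 0.1242 0.13  ]
barR [0.4524 0.0629 0.13  ]
```

View pics/w1.png

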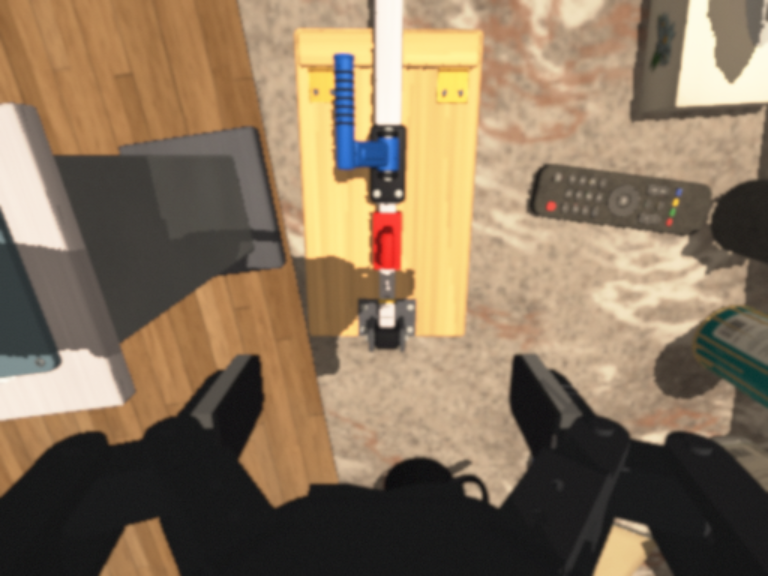

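The wrist view shows the tube at column 388, the collar mouth at about (388,203), red clip (387,240) with the tab near (383,238), end block (387,325), and lever bar (344,55–165). The band is in the gripper's shadow. I'll measure with rays.

Run:
```python
from h import *
F=np.load('w.npz'); I,d,c,P=F['i'],F['d'],F['c'],F['P']
hsv=cv2.cvtColor(I,cv2.COLOR_RGB2HSV).astype(int);h,s,v=[hsv[...,i] for i in range(3)]
def cast(u,v_,z):
    dd=np.array([np.interp(0,[0],[0])]) if 0 else cv2.remap(d.astype(np.float32),np.float32([[u]]),np.float32([[v_]]),cv2.INTER_LINEAR)[0,0].astype(float)
    return (c+dd*(z-c[2])/dd[2])
red=((h<6)|(h>174))&(s>150)&(v>70); red[:,:240]=0;red[:,290:]=0;red[:130]=0;red[190:]=0
q=P[red];q=q[np.isfinite(q[:,0])]
top=red&(P[...,2]>.082); 
print('tab top n',top.sum(),np.median(P[top],0),P[top].min(0),P[top].max(0)); sad=red&(P[...,2]<.075); print('sad',np.median(P[sad],0),np.percentile(P[sad],[2,98],axis=0))
yy,xx=np.nonzero(red);print('red px',xx.min(),xx.max(),yy.min(),yy.max())
# tube centre line
for r in (20,40,60,75):
    w=np.nonzero((s[r,235:285]<60)&(v[r,235:285]>120))[0]+235; print('tube',r,w.min(),w.max(),cast(w.mean(),r,.0525).round(4))
blue=(h>105)&(h<128)&(s>120)&(v>40); q=P[blue];q=q[np.isfinite(q[:,0])]
yy,xx=np.nonzero(blue);print('blue',xx.min(),xx.max(),yy.min(),yy.max())
for r in (40,50,60,70,80,90):
    w=np.nonzero(blue[r])[0]; print(r,w.min(),w.max(),P[r,w.min()+1:w.max()].mean(0).round(4),cast(w.mean(),r,.124).round(4))
print('bar ends',cast(229,yy.min(),.124),cast(229,yy.max(),.124))
print('mouth',cast(259,203/1.5,.055), 'blk',cast(259,300/1.5,.049))
for r in range(178,206): print(r,I[r,254:264].mean(0).round(),hsv[r,254:264].mean(0).round(),cast(259,r,.049)[:2].round(4))
save('w1z.png',cv2.resize(I[120:235,220:300],None,fx=5,fy=5,interpolation=cv2.INTER_CUBIC))
```

```text
tab top n 234 [ 0.47146036 -0.00252236  0.09249196] [ 0.46444643 -0.01699496  0.08322043] [0.47780022 0.01102912 0.09536644]
sad [0.46913513 0.00489206 0.05256245] [[ 0.45737951 -0.02713171  0.05089975]
 [ 0.48293483  0.02063044  0.06614545]]
red px 249 266 141 179
tube 20 250 267 [0.4936 0.156  0.0525]
tube 40 235 267 [0.4893 0.136  0.0525]
tube 60 235 267 [0.4864 0.115  0.0525]
tube 75 235 267 [0.4841 0.0988 0.0525]
blue 224 265 37 114
40 224 234 [0.4617 0.126  0.1233] [0.4617 0.1259 0.124 ]
50 224 234 [0.4603 0.1176 0.1239] [0.4603 0.1176 0.124 ]
60 224 233 [0.4584 0.1093 0.1238] [0.4584 0.1092 0.124 ]
70 225 234 [0.4579 0.1005 0.1241] [0.4579 0.1005 0.124 ]
80 225 234 [0.4564 0.0917 0.1238] [0.4564 0.0917 0.124 ]
90 225 234 [0.4549 0.0828 0.1238] [0.4549 0.0828 0.124 ]
bar ends [0.46214457 0.1283658  0.124     ] [0.45071097 0.06066024 0.124     ]
mouth [0.4765589 0.0283688 0.055    ] blk [ 0.46460828 -0.05871588  0.049     ]
178 [239.  76.  66.] [  2. 184. 239.] [ 0.4688 -0.028 ]
179 [237. 141. 127.] [  4. 119. 237.] [ 0.4686 -0.0293]
180 [235. 195. 178.] [ 10.  63. 235.] [ 0.468
[... 708 characters left out ...]
.  51. 135.] [ 0.466  -0.0488]
194 [123. 109.  99.] [ 12.  50. 123.] [ 0.4658 -0.0502]
195 [118. 105.  95.] [ 12.  49. 118.] [ 0.4656 -0.0516]
196 [114. 101.  92.] [ 12.  49. 114.] [ 0.4654 -0.053 ]
197 [110.  97.  86.] [ 13.  53. 110.] [ 0.4652 -0.0544]
198 [111.  96.  80.] [ 16.  72. 111.] [ 0.465  -0.0559]
199 [122.  99.  65.] [ 18. 119. 122.] [ 0.4648 -0.0573]
200 [152. 117.  53.] [ 20. 164. 152.] [ 0.4646 -0.0587]
201 [178. 142.  79.] [ 19. 141. 178.] [ 0.4644 -0.0601]
202 [189. 164. 128.] [ 18.  82. 189.] [ 0.4642 -0.0616]
203 [204. 186. 167.] [ 15.  47. 204.] [ 0.464 -0.063]
204 [216. 198. 184.] [ 14.  38. 216.] [ 0.4638 -0.0645]
205 [228. 213. 199.] [ 14.  33. 228.] [ 0.4636 -0.0659]
```

View pics/w1z.png

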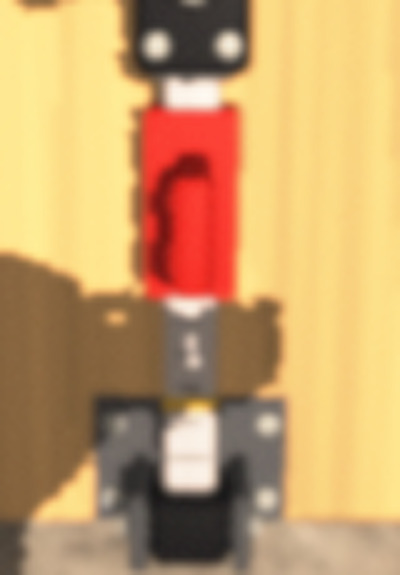

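```bash
python3 -m creep '{"claw":[6,6,6,6,6,6,0.4,0.4,0.4,0.4,0.4,0.4],"offset":[[0.3,0.1,5],[0.3,0.1,10],[0.3,0.1,14],[0.3,0.1,17.1],[0.3,0.1,17.1],[0.3,0.1,17.1],[0.3,0.1,17.1],[0.3,0.1,17.1],[0.3,0.1,17.1],[0.3,0.1,17.1],[0.3,0.1,17.1],[0.3,0.1,17.1]],"twist":[0,0,0,0,0,0,0,0,0,0,0,0]}' 35
```

```text
clock: 3.15
ee_pos: [0.4721, -0.0028, 0.0646]
tcp_rot: [-0.0, 0.754, 0.657, -0.0]
ft_force: [0.6, 0.6, -0.2]
width: 0.0037
grip_force: 0.0
```

Run:
```python
from h import *
w=frame('wrist'); a=frame('scene'); np.savez('w2.npz',i=w[0],P=w[1],d=w[2],c=w[3],si=a[0],sP=a[1])
save('w2.png',np.hstack([w[0],cv2.resize(a[0][190:310,190:320],(416,384))]),.85)
```

```text
(no output)
```

View pics/w2.png

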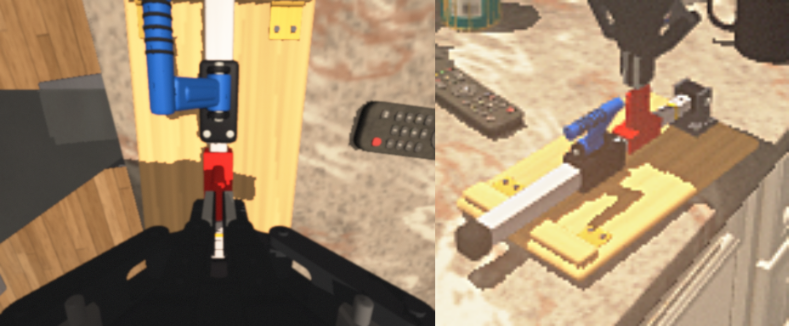

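The wrist view shows the fingers shut just behind (−y of) the tab, with the clip at about (217,170). I'll measure where the clip is now.

Run:
```python
from h import *
F=np.load('w2.npz')
for I,P in ((F['i'],F['P']),(F['si'],F['sP'])):
    hsv=cv2.cvtColor(I,cv2.COLOR_RGB2HSV).astype(int);h,s,v=[hsv[...,i] for i in range(3)]
    red=((h<6)|(h>174))&(s>150)&(v>40)&(abs(P[...,0]-.47)<.05)&(abs(P[...,1])<.08)&(P[...,2]>.03)
    for lo,hi in ((.03,.06),(.06,.075),(.075,.1)):
        q=P[red&(P[...,2]>lo)&(P[...,2]<hi)]
        if len(q): print(lo,len(q),np.percentile(q,[3,50,97],axis=0).round(4).tolist())
    blk=(v<70)&(s<80)&(abs(P[...,0]-.47)<.03)&(abs(P[...,1])<.04)&(P[...,2]>.06)&(P[...,2]<.11)
    q=P[blk]; print('dark',len(q), np.percentile(q,[3,50,97],axis=0).round(4).tolist() if len(q) else '')
print(get_state()['ft_force'],get_state()['width'])
```

```text
0.03 1095 [[0.4599, -0.0107, 0.0498], [0.4725, 0.0105, 0.0526], [0.484, 0.0213, 0.0547]]
0.06 117 [[0.4679, 0.0052, 0.0608], [0.4734, 0.0104, 0.0682], [0.4776, 0.011, 0.0747]]
0.075 626 [[0.4681, -0.0158, 0.0772], [0.4721, 0.0053, 0.0925], [0.4773, 0.0109, 0.0941]]
dark 55 [[0.4595, 0.0032, 0.1056], [0.47, 0.0066, 0.1087], [0.4856, 0.0095, 0.1099]]
0.03 105 [[0.457, -0.0222, 0.0373], [0.4642, 0.008, 0.0525], [0.4827, 0.0222, 0.0586]]
0.06 30 [[0.4647, -0.0125, 0.0618], [0.4686, 0.0041, 0.0671], [0.4756, 0.0122, 0.0745]]
0.075 52 [[0.4655, -0.0149, 0.0766], [0.4691, 0.0044, 0.0876], [0.4767, 0.0111, 0.094]]
dark 0 
[ 0.40564638 -0.7547001   0.41366407] 0.004298141813981771
```

```bash
python3 -m creep '{"claw":[0,0,0,0],"offset":[[0,0,0],[0,0,0],[0,0,0],[0,0,0]],"twist":[0,0,0,0]}' 35
python3 - <<'E'
from h import *
w=frame('wrist'); save('w3.png',cv2.resize(w[0][150:330,170:350],None,fx=3,fy=3,interpolation=cv2.INTER_CUBIC))
E
```

```text
clock: 3.75
ee_pos: [0.4721, -0.0029, 0.0646]
tcp_rot: [-0.0, 0.754, 0.657, 0.0]
ft_force: [0.2, -0.2, 0.5]
width: 0.0004
grip_force: 0.0
```

View pics/w3.png

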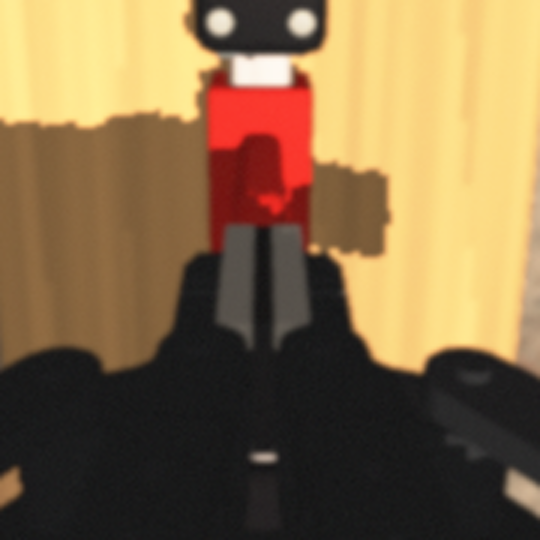

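The crop shows the fingers fully shut, with their tips at (262,225) and the tab top at (265,165) partly behind them. I'll read the depth of the fingertips.

Run:
```python
from h import *
I,P,d,c=frame('wrist')
print('cam',c)
for r in (195,200,205,210,215,220,224,226,228,232,236,240,250,260,275): print(r,[P[r,k].round(3).tolist() for k in (250,257,266)], I[r,250],I[r,257])
I,P,d,c=frame('scene')
m=(P[...,2]>.055)&(P[...,2]<.13)&(abs(P[...,0]-.472)<.04)&(P[...,1]<.04)&(P[...,1]>-.05)
ys,xs=np.nonzero(m)
for r in range(ys.min(),ys.max()+1):
    k=xs[ys==r]
    if len(k): print(r,k.min(),k.max(),[(int(x),P[r,x].round(3).tolist(),I[r,x].tolist()) for x in k[::4]])
```

```text
cam [0.48198975 0.07052756 0.24161781]
195 [[0.468, 0.01, 0.053], [0.474, 0.011, 0.058], [0.48, 0.008, 0.052]] [235  46  38] [144  25  22]
200 [[0.469, 0.01, 0.064], [0.473, 0.011, 0.068], [0.479, 0.004, 0.052]] [107  20  16] [126  24  20]
205 [[0.469, 0.01, 0.075], [0.474, 0.011, 0.078], [0.479, 0.001, 0.053]] [107  20  18] [128  24  20]
210 [[nan, nan, nan], [0.474, 0.011, 0.086], [0.478, -0.003, 0.052]] [106  20  18] [131  26  22]
215 [[0.469, 0.01, 0.091], [0.473, 0.01, 0.092], [0.478, -0.007, 0.052]] [108  22  20] [201  36  30]
220 [[0.469, 0.008, 0.093], [0.473, 0.008, 0.094], [0.478, 0.003, 0.086]] [113  22  18] [119  19  17]
224 [[0.469, 0.005, 0.092], [0.473, 0.005, 0.094], [0.477, -0.014, 0.053]] [107  46  40] [104  22  20]
226 [[0.47, 0.009, 0.105], [0.473, 0.009, 0.104], [0.478, 0.008, 0.105]] [89 80 73] [38 19 20]
228 [[0.47, 0.009, 0.107], [0.473, 0.009, 0.107], [0.478, 0.009, 0.108]] [88 83 77] [21 19 21]
232 [[0.47, 0.009, 0.112], [0.473, 0.009, 0.113], [0.478, 0.009, 0.113]] [87 81 75] [23 21 22]
236 [[0.47, 0.009, 0.117], [0.473, 0.009, 0.117], [0.478, 0.008, 0.116]
[... 3557 characters left out ...]
 (268, [0.464, -0.012, 0.055], [155, 79, 62])]
235 260 265 [(260, [0.475, 0.011, 0.06], [171, 72, 56]), (264, [0.468, 0.002, 0.058], [157, 72, 55])]
236 260 263 [(260, [0.476, 0.009, 0.056], [164, 70, 52])]
237 257 264 [(257, [0.48, 0.018, 0.056], [250, 66, 43]), (264, [0.465, 0.006, 0.055], [154, 77, 61])]
238 253 262 [(253, [0.484, 0.033, 0.06], [156, 114, 77])]
239 253 261 [(253, [0.484, 0.031, 0.056], [94, 75, 65])]
240 253 262 [(253, [0.479, 0.04, 0.059], [105, 76, 63]), (257, [0.471, 0.033, 0.058], [189, 182, 160])]
241 256 259 [(256, [0.471, 0.038, 0.058], [255, 255, 255])]
242 257 259 [(257, [0.467, 0.04, 0.057], [89, 65, 48])]
243 259 259 [(259, [0.461, 0.039, 0.056], [93, 73, 56])]
```

Both cameras put the real fingertips at z≈0.103, about 38 mm above the reported TCP, so I'll allow for that offset: open, go down 38 mm, close.

```bash
python3 -m creep '{"claw":[5,5,5,5,5,5,0,0,0,0,0],"offset":[[0,0,0],[0,0,0],[0,0,0],[0,0,2],[0,0,3.8],[0,0,3.8],[0,0,3.8],[0,0,3.8],[0,0,3.8],[0,0,3.8],[0,0,3.8]],"twist":[0,0,0,0,0,0,0,0,0,0,0]}' 35
```

```text
clock: 5.28
ee_pos: [0.4724, -0.0029, 0.0272]
tcp_rot: [0.0, 0.754, 0.657, 0.0]
ft_force: [-1.7, 0.5, 6.3]
width: 0.0096
grip_force: 38.5
```

```bash
python3 -m creep '{"claw":[0,0,0,0,0,0,0,0,0,0,0,0],"offset":[[0,0,-4],[0,0,-9],[0,0,-9],[-5,0.5,-9],[-10,1,-9],[-15,1.5,-9],[-20,2,-9],[-25,2.5,-9],[-31,3,-9],[-36,3.5,-9],[-41,4,-9],[-46.1,4.5,-9]],"twist":[0,0,0,0,0,0,0,0,0,0,0,0]}' 35
python3 - <<'E'
from h import *
I,P,d,c=frame('top')
hsv=cv2.cvtColor(I,cv2.COLOR_RGB2HSV).astype(int);h,s,v=[hsv[...,i] for i in range(3)]
red=((h<8)|(h>174))&(s>150)&(v>60)
q=P[red&(P[...,1]<-.36)&(P[...,1]>-.58)&(P[...,2]<.065)];print('bowl',np.percentile(q,[1,50,99],axis=0).round(3).tolist())
q=P[red&(P[...,2]>.075)];print('clip',len(q), np.percentile(q,[3,50,97],axis=0).round(3).tolist() if len(q) else '')
I,P,d,c=frame('scene')
hsv=cv2.cvtColor(I,cv2.COLOR_RGB2HSV).astype(int);h,s,v=[hsv[...,i] for i in range(3)]
red=((h<8)|(h>174))&(s>150)&(v>60)
q=P[red&(P[...,2]>.075)];print('clip',len(q), np.percentile(q,[3,50,97],axis=0).round(3).tolist() if len(q) else '')
print(get_state()['ee_pos'],get_state()['width'])
E
```

```text
clock: 6.78
ee_pos: [0.4529, -0.4667, 0.1149]
tcp_rot: [-0.001, 0.754, 0.657, 0.0]
ft_force: [0.2, -0.3, -0.8]
width: 0.0095
grip_force: 37.6
bowl [[0.39, -0.501, 0.0], [0.484, -0.45, 0.019], [0.519, -0.398, 0.059]]
clip 70 [[0.422, -0.458, 0.079], [0.438, -0.317, 0.096], [0.492, -0.271, 0.516]]
clip 118 [[0.441, -0.465, 0.076], [0.473, -0.349, 0.089], [0.789, 0.075, 0.558]]
[ 0.4520343  -0.47081801  0.11446526] 0.009699161014158282
```

```bash
python3 -m creep '{"claw":[0,0,0,0,3.5,3.5,3.5,3.5,3.5,3.5],"offset":[[0,0,4],[0,0,8],[0,0,9.2],[0,0,9.2],[0,0,9.2],[0,0,9.2],[0,0,9.2],[0,0,9.2],[0,0,4],[0,0,-2]],"twist":[0,0,0,0,0,0,0,0,0,0]}' 35
python3 - <<'E'
from h import *
print(get_state()['ee_pos'])
for n in('wrist','top'):
    I,P,d,c=frame(n)
    if n=='wrist': save('w4.png',np.hstack([I]),1)
    else: save('w5.png',I[190:290,280:430],3)
J=np.hstack([cv2.imread('pics/w4.png'),cv2.resize(cv2.imread('pics/w5.png'),(0,0),fx=.6,fy=384/300)]); cv2.imwrite('pics/drop.png',J)
E
```

```text
clock: 8.12
ee_pos: [0.4529, -0.4648, 0.1365]
tcp_rot: [-0.002, 0.754, 0.657, 0.0]
ft_force: [0.8, -0.2, 0.6]
width: 0.035
grip_force: 0.0
[ 0.45288162 -0.46481221  0.13649439]
```

View pics/drop.png

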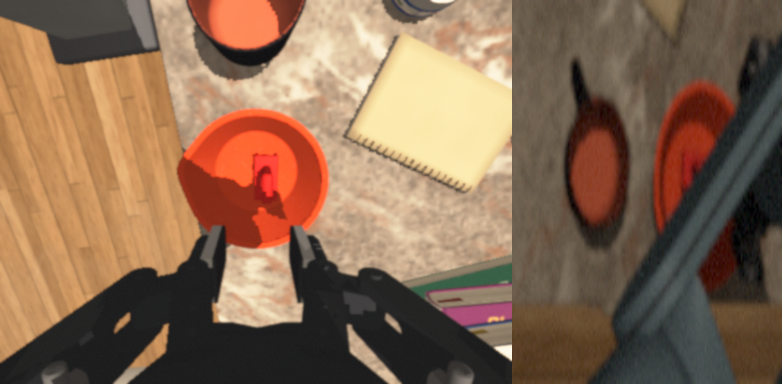

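The wrist view shows the clip sitting in the bowl at (265,178). Now to the lever: the bar is about 29° off upright, with its grip point near (0.457, 0.101, 0.118). I'll travel above it and check.

```bash
python3 -m creep '{"claw":[3.5,3.5,4,5,5,5,5,5,5,5,5,5],"offset":[[0,0,-3],[6,-0.8,-3],[12,-1.6,-3],[18,-2.4,-3],[24,-3.2,-3],[30,-4,-3],[36,-4.8,-3],[42,-5.6,-3],[48,-6.4,-3],[53,-7,-3],[56.1,-7.4,-3],[56.1,-7.4,-3]],"twist":[0,0,0,0,0,0,0,0,0,0,0,0]}' 35
cat > meas.py <<'E'
from h import *
s=get_state(); print('ee',s['ee_pos'].round(4),'f',s['ft_force'].round(1),'w',round(s['width'],4))
out={}
for n in ('wrist','scene'):
    I,P,d,c=frame(n); out[n[0]+'i']=I;out[n[0]+'P']=P;out[n[0]+'d']=d;out[n[0]+'c']=c
    hsv=cv2.cvtColor(I,cv2.COLOR_RGB2HSV).astype(int);h,s_,v=[hsv[...,i] for i in range(3)]
    b=(h>105)&(h<128)&(s_>110)&(v>35)&(abs(P[...,0]-.46)<.1)&(P[...,1]>-.1)&(P[...,1]<.2)&(P[...,2]>.05)&(P[...,2]<.14)
    q=P[b]
    if len(q): print(n,len(q),'blue',np.percentile(q,[3,50,97],axis=0).round(3).tolist())
    f=(P[...,2]>.09)&(P[...,2]<.2)&(s_<60)&(abs(P[...,1]-s['ee_pos'][1])<.04)&(abs(P[...,0]-s['ee_pos'][0])<.06); q=P[f]
    if len(q): print(n,'finger',len(q),np.percentile(q,[1,50,99],axis=0).round(3).tolist())
np.savez('m.npz',**out)
E
python3 meas.py
python3 - <<'E'
from h import *
F=np.load('m.npz');P=F['wP'];I=F['wi'];hsv=cv2.cvtColor(I,cv2.COLOR_RGB2HSV).astype(int)
b=(hsv[...,0]>105)&(hsv[...,0]<128)&(hsv[...,1]>110)
for r in range(0,384,12):
    w=np.nonzero(b[r])[0]
    if len(w)>3: print(r,w.min(),w.max(),np.nanmean(P[r,w.min()+1:w.max()],0).round(4))
E
```

```text
clock: 9.72
ee_pos: [0.4566, 0.1021, 0.1665]
tcp_rot: [-0.0, 0.753, 0.658, 0.0]
ft_force: [-0.6, 0.0, -0.3]
width: 0.05
grip_force: 0.0
ee [0.4566 0.1021 0.1665] f [-0.6  0.  -0.3] w 0.05
wrist 1623 blue [[0.451, 0.059, 0.067], [0.462, 0.079, 0.122], [0.488, 0.128, 0.125]]
wrist finger 108 [[0.448, 0.064, 0.097], [0.456, 0.105, 0.12], [0.468, 0.131, 0.124]]
scene 11 blue [[0.455, 0.099, 0.122], [0.459, 0.124, 0.125], [0.463, 0.13, 0.127]]
scene finger 72 [[0.45, 0.07, 0.091], [0.456, 0.091, 0.121], [0.47, 0.131, 0.127]]
168 253 265 [0.4609 0.1261 0.1234]
180 253 265 [0.4596 0.1163 0.1235]
192 253 265 [0.4582 0.106  0.1227]
204 254 294 [0.4705 0.079  0.0826]
216 254 293 [0.4685 0.074  0.1006]
228 254 272 [0.4574 0.0717 0.1187]
```

```bash
python3 -m creep '{"claw":[5,5,5,5,5,0,0,0,0,0,0],"offset":[[0,0.1,4],[0,0.1,8],[0,0.1,10.5],[0,0.1,10.5],[0,0.1,10.5],[0,0.1,10.5],[0,0.1,10.5],[0,0.1,10.5],[0,0.1,10.5],[0,0.1,10.5],[0,0.1,10.5]],"twist":[0,0,0,0,0,0,0,0,0,0,0]}' 38; python3 meas.py
```

```text
clock: 11.2
ee_pos: [0.4586, 0.1001, 0.0624]
tcp_rot: [0.001, 0.754, 0.657, 0.001]
ft_force: [-1.8, 0.4, 6.5]
width: 0.0116
grip_force: 37.2
ee [0.4586 0.1001 0.0624] f [-1.8  0.4  6.5] w 0.0116
wrist 3101 blue [[0.451, 0.068, 0.071], [0.459, 0.101, 0.123], [0.487, 0.131, 0.125]]
wrist finger 42437 [[0.403, 0.087, 0.114], [0.46, 0.112, 0.175], [0.516, 0.123, 0.196]]
scene 11 blue [[0.459, 0.122, 0.12], [0.463, 0.127, 0.124], [0.469, 0.132, 0.128]]
scene finger 93 [[0.414, 0.089, 0.099], [0.5, 0.105, 0.185], [0.517, 0.131, 0.199]]
```

```bash
python3 -m creep '{"claw":[0,0,0,0,0,0,0,0,0],"offset":[[-1,0,0],[-2.2,0,0],[-3.4,0,0],[-4.6,0,0],[-5.8,0,0],[-7,0,0],[-8,0,0],[-8,0,0],[-8,0,0]],"twist":[0,0,0,0,0,0,0,0,0]}' 38; python3 meas.py
python3 - <<'E'
from h import *
F=np.load('m.npz')
save('p1.png',np.hstack([cv2.resize(F['wi'],(512,384)),cv2.resize(F['si'][170:290,210:310],(288,384),interpolation=cv2.INTER_CUBIC)]))
E
```

```text
clock: 12.42
ee_pos: [0.447, 0.0218, 0.0624]
tcp_rot: [-0.001, 0.754, 0.657, 0.001]
ft_force: [-2.0, 5.4, 8.6]
width: 0.0118
grip_force: 37.4
ee [0.447  0.0218 0.0624] f [-2.   5.4  8.6] w 0.0118
wrist 3150 blue [[0.439, -0.01, 0.071], [0.448, 0.022, 0.123], [0.476, 0.052, 0.125]]
wrist finger 42383 [[0.392, 0.009, 0.114], [0.448, 0.034, 0.175], [0.505, 0.044, 0.196]]
scene 7 blue [[0.447, 0.043, 0.124], [0.449, 0.048, 0.125], [0.453, 0.052, 0.126]]
scene finger 117 [[0.388, 0.012, 0.102], [0.458, 0.03, 0.187], [0.505, 0.051, 0.2]]
```

View pics/p1.png

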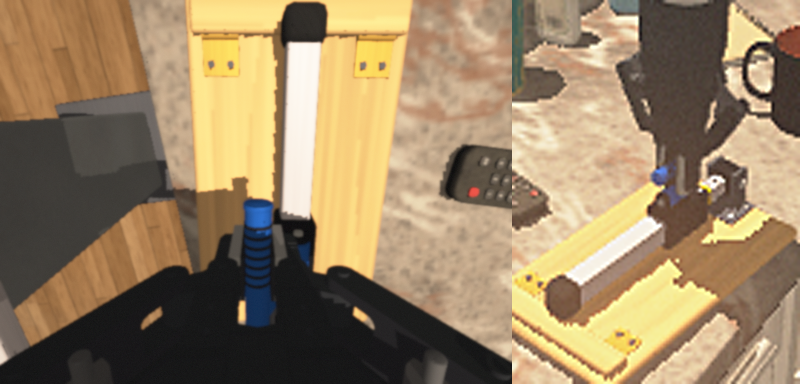

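The picture shows the leg pushed well in with no slip: the bar is still between the fingers, and in the scene inset the yellow band shows between collar and end block at (712,183). I'll work out the band position from colour profiles along the rod.

```bash
cat > prof.py <<'E'
from h import *
import sys
u=np.array([-.1374,-.9905,0]); x=np.array([-.9905,.1374,0]); M=np.array([.4766,.0290,0])
def prof(I,d,c,z,offs,ss):
    # world point -> pixel by inverse of the linear ray map (rows/cols linear in d)
    H,W=d.shape[:2]; A=np.stack([d[0,0],(d[0,W-1]-d[0,0])/(W-1),(d[H-1,0]-d[0,0])/(H-1)],1)
    out=[]
    for s in ss:
        p=np.array([np.linalg.solve(A,M+u*s+x*o+[0,0,z]-c) for o in offs]); p=p/p[:,:1]
        out.append(cv2.remap(I,np.float32(p[:,1])[None],np.float32(p[:,2])[None],cv2.INTER_LINEAR)[0].astype(float).mean(0))
    return np.array(out)
def show(n,pr,ss):
    print(n,' '.join('%d:%d/%d'%(round(s*1000),p.mean(),p[0]-p[2]) for s,p in zip(ss,pr)))
if __name__=='__main__':
    F=np.load('f.npz');W=np.load('w.npz');Mz=np.load('m.npz'); o=np.linspace(-.005,.005,5)
    ss=np.arange(-.012,.126,.002)
    show('w1 z49',prof(W['i'],W['d'],W['c'],.049,o,ss),ss)
    s2=np.arange(-.012,.012,.001)
    show('w1 z59',prof(W['i'],W['d'],W['c'],.059,o,s2),s2)
    show('top z49',prof(F['ti'],F['td'],F['tc'],.049,o,ss),ss)
    show('top z59',prof(F['ti'],F['td'],F['tc'],.059,o,s2),s2)
    show('scene0',prof(F['si'],F['sd'],F['sc'],.049,o*.6,ss),ss)
    s3=np.arange(.07,.126,.002)
    show('scene now',prof(Mz['si'],Mz['sd'],Mz['sc'],.049,o*.6,s3),s3)
    I,P,d,c=frame('top'); show('top now',prof(I,d,c,.049,o,s3),s3)
E
python3 prof.py
```

```text
w1 z49 -12:52/6 -10:59/7 -8:70/9 -6:67/10 -4:55/8 -2:47/6 0:91/16 2:190/37 4:236/24 6:240/22 8:209/56 10:148/152 12:125/195 14:123/198 16:123/198 18:121/197 20:105/184 22:81/147 24:72/131 26:79/147 28:100/187 30:110/197 32:112/199 34:113/199 36:112/199 38:111/199 40:110/200 42:111/199 44:110/201 46:110/201 48:110/200 50:109/201 52:108/202 54:107/201 56:109/199 58:140/152 60:195/67 62:190/36 64:143/30 66:109/23 68:111/23 70:124/26 72:128/27 74:123/27 76:130/28 78:126/28 80:110/24 82:104/22 84:98/23 86:95/38 88:104/83 90:137/101 92:176/52 94:201/33 96:219/27 98:227/24 100:228/22 102:225/24 104:214/29 106:217/28 108:224/24 110:223/24 112:213/27 114:154/30 116:72/13 118:34/4 120:36/3 122:40/4 124:40/5
w1 z59 -12:54/6 -11:59/7 -10:66/8 -9:71/10 -8:72/10 -7:70/10 -6:64/9 -5:56/8 -4:49/6 -3:47/6 -2:61/9 -1:95/17 0:144/27 1:196/38 2:225/31 3:237/24 4:240/22 5:238/24 6:228/34 7:200/67 8:168/118 9:141/163 10:127/190 11:124/197
top z49 -12:56/8 -10:56/8 -8:50/6 -6:39/4 -4:38/5 -2:62/10 0:93/16 2:121/20 4:134/27 6:129/41 8:114/63 10:95/90 12:77/111 14:71/118 16:68/118 18:66/117 20:65/113 22:63/1
[... 1302 characters left out ...]
/26 104:175/35 106:168/31 108:209/20 110:239/11 112:225/17 114:172/31 116:103/35 118:67/33 120:66/33 122:72/32 124:76/32
scene now 70:81/38 72:80/37 74:77/36 76:76/36 78:78/35 80:107/30 82:151/20 84:156/22 86:134/64 88:138/134 90:172/167 92:204/125 94:217/68 96:222/34 98:232/19 100:242/12 102:225/18 104:183/30 106:175/28 108:214/18 110:242/10 112:228/14 114:176/26 116:106/32 118:67/31 120:62/30 122:68/29 124:74/30
top now 70:55/7 72:47/6 74:40/6 76:52/9 78:83/15 80:116/19 82:137/23 84:143/31 86:141/46 88:136/61 90:137/61 92:144/46 94:150/31 96:153/26 98:154/24 100:153/23 102:150/22 104:147/22 106:148/22 108:150/23 110:150/23 112:141/21 114:120/18 116:87/14 118:53/9 120:38/5 122:35/4 124:35/5
```

```bash
python3 -m creep '{"claw":[0,0,0,0],"offset":[[-0.5,0,0],[-1,0,0],[-1,0,0],[-1,0,0]],"twist":[0,0,0,0]}' 38
cat > p2.py <<'E'
from prof import *
s3=np.arange(.078,.122,.001); o=np.linspace(-.005,.005,5)
for n in ('scene','top'):
    I,P,d,c=frame(n); show(n,prof(I,d,c,.049,o*(.6 if n=='scene' else 1),s3),s3)
s=get_state(); print(s['ee_pos'],s['ft_force'],s['width'])
E
python3 p2.py
```

```text
clock: 13.08
ee_pos: [0.4456, 0.0121, 0.0624]
tcp_rot: [-0.001, 0.754, 0.657, 0.001]
ft_force: [-2.9, 6.5, 9.5]
width: 0.012
grip_force: 37.5
scene 78:72/36 79:71/37 80:71/36 81:72/36 82:73/36 83:74/35 84:75/35 85:75/35 86:75/34 87:79/34 88:86/34 89:98/34 90:109/34 91:121/35 92:126/35 93:131/35 94:132/35 95:137/36 96:144/37 97:153/38 98:167/38 99:184/35 100:203/31 101:213/27 102:214/26 103:202/28 104:187/31 105:173/30 106:179/28 107:192/24 108:217/17 109:234/12 110:243/9 111:239/9 112:229/13 113:205/20 114:176/25 115:137/29 116:106/30 117:80/30 118:67/28 119:62/27 120:63/27 121:65/27
top 78:52/7 79:52/8 80:51/9 81:48/9 82:44/8 83:41/7 84:40/8 85:43/13 86:49/18 87:60/24 88:75/28 89:91/32 90:106/32 91:121/32 92:132/31 93:140/29 94:147/26 95:150/25 96:152/25 97:154/24 98:154/23 99:155/23 100:154/23 101:152/23 102:149/23 103:147/23 104:147/22 105:146/22 106:147/23 107:148/23 108:150/23 109:150/24 110:150/23 111:147/22 112:142/21 113:134/20 114:121/18 115:106/15 116:88/13 117:71/11 118:55/9 119:45/6 120:38/4 121:34/3
[0.44558336 0.01216867 0.0624428 ] [-2.4244436   6.10270073 10.11048389] 0.012018067404130904
```

The mouth now covers about half of the band, which is on the mark. Next, swing the lever along its arc.

```bash
python3 -m creep '{"claw":[0,0,0,0,0,0,0,0,0,0,0],"offset":[[0,-0.5,0.3],[0,-1,0.7],[0,-1.4,1.05],[0,-1.8,1.45],[0,-2.1,1.85],[0,-2.4,2.3],[0,-2.6,2.75],[0,-2.8,3.25],[0,-3,3.85],[0,-3,3.85],[0,-3,3.85]],"twist":[0,0,0,0,0,0,0,0,0,0,0]}' 38; python3 p2.py
```

```text
clock: 14.55
ee_pos: [0.4163, 0.0161, 0.0231]
tcp_rot: [-0.0, 0.754, 0.657, 0.001]
ft_force: [1.2, 4.9, -1.1]
width: 0.0117
grip_force: 40.2
scene 78:78/35 79:77/35 80:77/35 81:77/36 82:77/37 83:77/37 84:77/37 85:76/37 86:75/37 87:74/38 88:74/37 89:74/36 90:77/32 91:82/25 92:87/15 93:90/7 94:89/8 95:86/12 96:80/21 97:76/28 98:74/34 99:73/35 100:73/36 101:73/35 102:74/35 103:75/34 104:76/34 105:76/33 106:76/34 107:76/33 108:75/33 109:75/33 110:74/33 111:74/32 112:73/31 113:73/31 114:73/30 115:73/31 116:73/31 117:72/30 118:71/31 119:70/31 120:70/30 121:70/30
top 78:51/7 79:50/8 80:48/8 81:45/7 82:44/7 83:42/6 84:41/8 85:43/14 86:48/21 87:60/27 88:76/32 89:93/36 90:107/37 91:121/36 92:132/34 93:140/31 94:146/28 95:150/26 96:152/24 97:153/24 98:153/23 99:153/23 100:151/23 101:150/22 102:149/22 103:147/22 104:145/22 105:144/22 106:145/22 107:147/22 108:148/22 109:148/23 110:148/23 111:145/22 112:140/21 113:132/20 114:119/19 115:104/17 116:86/14 117:68/12 118:52/9 119:43/7 120:37/5 121:35/5
[0.41625042 0.01610138 0.02307492] [ 2.29428404  5.66084195 -1.33536699] 0.011985027551904637
```

```bash
python3 -m creep '{"claw":[0,0,0,0,0,0,0,0],"offset":[[0,-0.1,0.4],[0,-0.14,0.8],[0,-0.17,1.1],[0,-0.18,1.35],[0,-0.18,1.5],[0,-0.18,1.6],[0,-0.18,1.6],[0,-0.18,1.6]],"twist":[0,0,0,0,0,0,0,0]}' 38; python3 p2.py|tail -2; python3 meas.py
python3 - <<'E'
from h import *
F=np.load('m.npz');P=F['wP'];I=F['wi'];hsv=cv2.cvtColor(I,cv2.COLOR_RGB2HSV).astype(int)
b=(hsv[...,0]>105)&(hsv[...,0]<128)&(hsv[...,1]>110)
for r in range(0,384,10):
    w=np.nonzero(b[r])[0]
    if len(w)>3: print(r,w.min(),w.max(),np.nanmedian(P[r,w.min()+1:w.max()],0).round(4),np.nanmax(P[r,w.min():w.max(),2]))
E
```

```text
clock: 15.65
ee_pos: [0.4135, 0.0169, 0.0072]
tcp_rot: [-0.001, 0.754, 0.657, 0.0]
ft_force: [-1.4, 7.7, 3.9]
width: 0.0117
grip_force: 41.9
top 78:53/9 79:54/8 80:52/8 81:48/7 82:44/7 83:42/7 84:42/10 85:49/18 86:58/26 87:71/34 88:87/40 89:102/45 90:115/44 91:127/42 92:136/39 93:142/34 94:147/30 95:149/27 96:151/26 97:152/25 98:153/24 99:152/23 100:151/23 101:150/22 102:148/22 103:146/22 104:145/22 105:144/22 106:144/22 107:145/22 108:147/23 109:147/23 110:148/23 111:145/22 112:139/21 113:131/20 114:118/19 115:103/18 116:85/15 117:68/11 118:52/8 119:43/7 120:36/7 121:32/7
[0.41351017 0.01689873 0.00723078] [-2.4614647   7.65200174  4.47256064] 0.0115013148505468
ee [0.4135 0.0169 0.0072] f [-2.5  7.7  4.5] w 0.0115
wrist 3274 blue [[0.407, -0.016, 0.069], [0.415, 0.019, 0.074], [0.461, 0.048, 0.095]]
wrist finger 39273 [[0.358, 0.004, 0.092], [0.415, 0.029, 0.121], [0.471, 0.039, 0.141]]
scene 8 blue [[0.414, -0.008, 0.074], [0.418, 0.043, 0.075], [0.459, 0.049, 0.078]]
scene finger 63 [[0.355, 0.003, 0.095], [0.383, 0.024, 0.147], [0.473, 0.053, 0.199]]
210 244 272 [0.4179 0.0478 0.0743] 0.07574142162514626
220 245 271 [0.4173 0.0432 0.0743] 0.07523899048683458
230 246 270 [0.4167 0.0388 0.0742] 0.07585600801376018
240 246 270 [0.416  0.034  0.0743] 0.07604659218637178
250 245 270 [0.4152 0.0292 0.0742] 0.07578732011200766
260 246 269 [0.4145 0.0243 0.074 ] 0.07522765746485909
270 246 269 [0.4138 0.0193 0.0743] 0.07594288534464501
280 247 269 [0.4134 0.0142 0.0741] 0.07611540829674122
290 248 268 [0.4126 0.0089 0.0743] 0.07581299062245522
300 245 271 [0.4119 0.0036 0.0741] 0.07508593210230069
310 247 361 [0.4289 0.0139 0.098 ] 0.11854913777016425
320 247 372 [0.4298 0.0091 0.0975] 0.1222607975956409
```

```bash
python3 -m creep '{"claw":[0,0,0,0,0,0],"offset":[[-0.1,0,0],[-0.15,0,0],[-0.15,0,0.15],[-0.15,0,0.3],[-0.15,0,0.4],[-0.15,0,0.4]],"twist":[0,0,0,0,0,0]}' 40; python3 p2.py|tail -2; python3 meas.py
python3 - <<'E'
from h import *
F=np.load('m.npz');P=F['wP'];I=F['wi'];hsv=cv2.cvtColor(I,cv2.COLOR_RGB2HSV).astype(int)
b=(hsv[...,0]>105)&(hsv[...,0]<128)&(hsv[...,1]>110)
for r in range(210,300,20):
    w=np.nonzero(b[r])[0]
    if len(w)>3: print(r,w.min(),w.max(),np.nanmedian(P[r,w.min()+1:w.max()],0).round(4))
E
```

```text
clock: 16.6
ee_pos: [0.4131, 0.0159, 0.003]
tcp_rot: [-0.002, 0.754, 0.657, 0.0]
ft_force: [-0.2, 10.4, 3.3]
width: 0.0117
grip_force: 42.2
top 78:53/7 79:54/7 80:54/7 81:51/7 82:48/7 83:43/6 84:41/7 85:44/11 86:49/17 87:60/22 88:74/27 89:90/31 90:104/32 91:119/32 92:130/31 93:138/29 94:144/26 95:148/24 96:150/24 97:151/23 98:152/23 99:152/23 100:152/23 101:150/23 102:147/23 103:145/22 104:144/22 105:144/23 106:145/23 107:146/23 108:148/23 109:148/22 110:148/22 111:145/22 112:140/21 113:132/20 114:119/18 115:104/16 116:86/14 117:67/12 118:52/9 119:44/7 120:38/5 121:35/3
[0.41308695 0.01583577 0.0030153 ] [-0.13632831 10.45039389  3.22460564] 0.011866360824575737
ee [0.4131 0.0158 0.003 ] f [-0.1 10.5  3.2] w 0.0119
wrist 3277 blue [[0.406, -0.014, 0.066], [0.415, 0.019, 0.07], [0.459, 0.047, 0.089]]
wrist finger 38202 [[0.358, 0.003, 0.091], [0.414, 0.028, 0.118], [0.471, 0.038, 0.137]]
scene 5 blue [[0.415, 0.039, 0.07], [0.417, 0.043, 0.072], [0.42, 0.047, 0.073]]
scene finger 49 [[0.36, 0.002, 0.109], [0.381, 0.021, 0.149], [0.471, 0.052, 0.199]]
210 244 272 [0.4175 0.0468 0.0705]
230 247 270 [0.4165 0.038  0.0704]
250 246 269 [0.4148 0.0286 0.0707]
270 246 269 [0.4135 0.0186 0.0706]
290 248 268 [0.4125 0.0084 0.071 ]
```

```bash
python3 -m creep '{"claw":[0,0,0,0,0],"offset":[[0,0,0.15],[0,0,0.3],[0,0,0.4],[0,0,0.4],[0,0,0.4]],"twist":[0,0,0,0,0]}' 40; python3 p2.py|tail -2
python3 - <<'E'
from h import *
I,P,d,c=frame('wrist');hsv=cv2.cvtColor(I,cv2.COLOR_RGB2HSV).astype(int)
b=(hsv[...,0]>105)&(hsv[...,0]<128)&(hsv[...,1]>110)
for r in range(210,300,20):
    w=np.nonzero(b[r])[0]
    if len(w)>3: print(r,np.nanmedian(P[r,w.min()+1:w.max()],0).round(4))
E
```

```text
clock: 17.42
ee_pos: [0.4133, 0.0159, 0.0002]
tcp_rot: [-0.001, 0.754, 0.657, 0.001]
ft_force: [-4.7, 11.7, 20.2]
width: 0.0118
grip_force: 44.0
top 78:55/7 79:58/7 80:57/7 81:55/6 82:51/5 83:46/4 84:41/5 85:41/9 86:44/15 87:54/21 88:70/25 89:85/29 90:100/29 91:115/29 92:127/28 93:136/27 94:144/25 95:148/24 96:150/24 97:151/24 98:152/24 99:152/24 100:151/23 101:149/23 102:147/23 103:146/22 104:144/22 105:144/22 106:144/23 107:145/24 108:147/23 109:148/23 110:148/23 111:145/22 112:140/21 113:132/20 114:118/17 115:103/16 116:86/14 117:68/12 118:53/10 119:44/8 120:37/8 121:34/7
[4.13265488e-01 1.59505323e-02 2.46324441e-04] [-5.11933178 11.60737066 19.40364222] 0.011628884340553742
210 [0.4174 0.047  0.0676]
230 [0.4165 0.0384 0.0685]
250 [0.415  0.0288 0.0685]
270 [0.4137 0.0193 0.0687]
290 [0.4123 0.009  0.0686]
```

```bash
python3 -c "
from station import *
print(sign_off())"
```

```text
the job is handed in; nothing more can be done
None
```

I handed the job in at about 17.5 s: the clip is in the bowl, the leg's mouth measures within about 0.5 mm of the yellow band's centre, and the lever is pressed flat against its stop (about 20 N) with the bar still gripped. I steered clear of the mug, remote, cream pot and notebook but did not re-measure them at the end, and the judge's result was not shown.

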